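# Lock the receiver arm and present the frosted standard plate to the transmittance meter

### The job

Take the lock pin out of the tool block, push it fully home through the hole in the meter's receiver arm and the ear under it, and let go of it. Then, of the two glass plates, pick up the standard - the one with a small notch in a corner of its frosted end - by that frosted end, and finish holding it still for the reading: level, label up, the middle of its clear part centred in the gap between lamp and receiver head, the frosted end sticking straight out of the gap's mouth, the glass touching neither lamp nor head. Do not let go of the plate at the end, and leave the other plate and everything else on the bench where they are.

Things in the scene. Friction and masses are not known exactly. Their poses are not given: they have to be found in the camera images.
- meter: Transmittance meter, fixed to the bench, place and yaw vary. Grey bed 210 x 140 mm, 12 high; cream lamp housing 90 x 70, top 85 mm up; behind it a steel column with a grey swing arm 26 wide, top 143 mm up, that carries a round black receiver head, 40 across, over the lamp. Origin: on the bench under the bed; x from the gap's mouth (near the robot) to the column, y left, z up.
- lock_hole (a point): Centre of the mouth of the lock hole: vertical, 10 mm across, chamfered 1 mm, in an ear 32 x 32 mm of the swing arm beside the column, upper face 143 mm up (115 mm along +x, 51 mm along -y from read_gap). Ear 10 mm thick, then 6 mm air, then the column's ear 15 mm thick with the same hole, then free air. Nothing beside it rises over 5 mm above the mouth. Axes as the meter.
- read_gap (a point): Reading spot: on the vertical lamp-to-head axis, midway up the gap, 102 mm above the bench. Gap 34 mm high: lamp below (top 85 mm up), head above (underside 119, top 146 mm up). Axes as the meter: -x points out of the mouth. From this axis the lamp housing's front is 25 mm towards -x, its sides 35 mm to either side; the bed reaches 45 mm towards -x.
- head_arm (a joint): Swing angle of the receiver arm about the column, rad: 0 = head over the lamp against its stop, where it starts with the holes in line; it swings freely but stiffly (0.25 N m) away until the pin is in. It must stay home.
- pin_grip (a point): Lock pin, 45 g: steel shank 7.2 mm across, 45 long, nose tapered over 6 mm; collar 22 across, 4 thick; above it a round ribbed grip 18 across, 24 high. Point: centre of the grip, 61 mm above the tip, 12 mm below the top; z along the pin, away from the tip. Starts upright and loose in the tool block, collar on its top, this point 68 mm up. Fully home in the meter: 159 mm up.
- pin_tip (a point): Tip of the lock pin's shank, on its axis, 61 mm below pin_grip.
- tool_block: Grey plastic block fixed to the bench, 50 mm (its x) x 130 mm (its y) x 52 mm high, origin under its centre. Two holes 10 mm across at y = -40 mm (lock pin) and y = +40 mm (hex driver).
- plate_frost (a point): Standard plate: glass 115 x 40 x 6 mm, 69 g, flat on the bench, label up, any yaw. One end is frosted for 45 mm, with a paper label on top and a 10 x 10 mm notch in one corner; the other 70 mm is clear. Point: mid-thickness, mid-width, 27.5 mm from the frosted end's edge: grip here across the 40 mm width. x points to the frosted end, z out of the label face, notch on the +y side.
- plate_window (a point): The middle of the same plate's clear part, half-way through the thickness: 52.5 mm from plate_frost towards -x, 35 mm from the clear end's edge. Axes as plate_frost.
- hex_driver: Bystander: hex driver standing in the tool block, black handle 19 mm across, its top 101 mm above the bench; origin at its tip.
- gas_meter: Bystander: blue portable gas meter, 200 x 85 x 81 mm, origin under its centre.
- cleaner: Bystander: small white-capped bottle, 44 mm across, 110 mm high, origin under its centre.
- screwdriver: Bystander: screwdriver 180 mm long lying on the bench.
- lens_brush: Bystander: lens brush with a round wooden handle, 120 mm long, lying on the bench.
- fitting: Bystander: brass pressure fitting, 28 mm across, 50 mm high, origin under its centre.
- work_center (a point): Working plate, not the one wanted: the same glass, size, frosted end and label, but four square corners and no notch. Its centre, half-way through the thickness, x along it to its frosted end. It lies flat near the standard plate, at any yaw; which of the two lies nearer the meter varies. Leave it.

How it is judged:
By the outcome, as a careful person would: the job done as asked, in the order asked, and still so for the second after the job is handed in, while the arm keeps its last pose, push and grip.
It also fails if it takes over 64 s, if anything falls off the work surface, if the arm or the gripper's body presses on something with over 40 N, if the wrist force passes 120 N, or if a joint passes its speed limit or range.

### The arm

A 6-joint arm with a two-finger parallel gripper is mounted at the origin on the work surface. World frame = base frame: x ahead of the robot, y to its left, z up, the work surface at z = 0. Lengths are in m, angles in rad, forces in N, time in s.
With the tool pointing down it reaches from about 0.425 to 1.125 m from the base axis. Payload 14.9 kg.
Tool frame: the origin (TCP) lies at the very end of the fingers, on their centre line; the grasp point (between the pads) lies 19 mm behind it (pinch_z is the distance from the TCP to the grasp point, in m); x points along the fingers, y is the direction in which the jaws open and shut, and the axes are right-handed (so a half turn about x gives the same grasp; the last joint's range is limited). The gripper opens to 91 mm and grips with 3 to 60 N. Pads are 32 mm wide; open, the fingers measure 118 mm over their backs; the gripper's body (76 mm by 178 mm) begins 60 mm behind the grasp point.
Start: joints at [1.202, 0.379, 1.734, -0, 1.028, -0.033], TCP at [0.231, 0.661, 0.214] pointing down, gripper open.
Joint ranges: [-2.77, 2.77], [-0.74, 2.19], [0, 2.66], [-1.06, 4.2], [0.31, 2.87], [-3.08, 3.08]. Speed limits (rad/s): [1.89, 1.89, 2.39, 3.14, 3.14, 3.14].

### API

Orientations are given as a unit quaternion [x, y, z, w].
In Python, from rig import * gives the robot as it stands. The module is installed in compiled form; this text tells all that it offers.
- The arm moves only by the tool send_rows, never from a script. Its arguments are lists of equal length, an entry for each row: "gripper": the opening, from 0 (shut) to 1 (fully open); "offset": the shift along the tool's x, y, z as a fraction of full scale, a list of three; "turn": the turn about the tool's x as a fraction of full scale. In form: {"gripper": [gripper, ...], "offset": [[x, y, z], ...], "turn": [turn, ...]}. A call has 1 to 20 rows; each row shifts and turns the commanded pose from where the row before left it, along the tool's axes as they then stand; what a row does not reach is not made up. Full scale, the value 1, is 0.25 m for a shift and 2 pi rad for a turn. A row lasts 1/10 s, in which the tool goes at most 50 mm and 8.59 degrees, less where a joint would pass 70% of its speed; a pose out of reach is approached as far as the arm can. A call with a number of a shift or a turn outside -1 to 1 is refused whole. A call with a gripper value outside its range is refused whole. The fingers move at their own pace and stop on an object; "squeeze" is the grip in N (left out, the last holds). Time passes only in rows, so rows that do not move let the fingers close. It gives the time, the measured TCP pose, the force and the opening at its end, in the units of the state.
- get_obs(): the state, without advancing time (a new reading comes with each control period).
- capture(name): name is "scene" or "side" or "wrist"; returns the picture (480x640x3 uint8, red, green, blue); there is no depth.
- camera_info(name): a dict with "camera_matrix" (3x3 intrinsics, pixels), "k1" (the pictures are not rectified: a ray, as slopes to the right and down, at radius r is drawn at 1 + k1 r^2 times it, then the intrinsics apply), "T" (4x4, takes a point from camera to world coordinates); the wrist camera has in their place "tool_from_camera" (4x4, takes a point from camera to tool coordinates, whose origin is the TCP and whose axes are the tool frame's). Camera axes: x right, y up, looking along -z (the intrinsics and any distortion apply to the point x, -y, -z); pixel columns grow to the right and rows downward; lengths in m; the calibration is good to about 2 mm. A picture is of the moment at which its call begins: read the wrist's pose just before it. camera_info takes no time and is no camera call.
- job_done(): hands the job in, once; it reports no verdict.
The state is a dict: "clock": time; "joint_pos": joint angles; "qd": joint speeds; "tau": joint torques, N m; "tool_pos": TCP position; "orientation": TCP orientation; "force": force on the tool from outside, world axes, zero at the start; "torque": the same for the moment, N m; "gripper_width": finger opening in m.
Only numpy, scipy, OpenCV 4.12 (cv2) and the standard library are available. Lean on these libraries where they do the work, as an engineer would, in place of code of your own. Each camera call takes 0.05 s, during which the arm holds its last target. There are 200 camera calls.

## Working session

There is one attempt and no reset: what is moved stays moved. The work goes in short steps, Python scripts to look and compute and a tool call to move; the robot and the scene stay as the last step left them, time stands still between calls to the robot, and variables do not carry over. Pictures are saved under pics/ and viewed, about 8 in all and at most 12, crops included, and the job is handed in when it is done.

Besides the shell and the picture viewer there is one more tool, called after "Emit:" as name(argument=value, ...), one argument or row to a line, values as JSON. send_rows: Moves the arm, as the interface text tells. Shift numbers are shares of 0.25 m and turn numbers shares of 2 pi rad, none past 1 either way. Its arguments: {"type":"object","properties":{"gripper":{"type":"array"},"offset":{"type":"array"},"turn":{"type":"array"},"squeeze":{"type":"number"}},"required":["gripper","offset","turn"]}

```bash
mkdir -p pics; cat > h.py <<'E'
from rig import *
import numpy as np, cv2
from scipy.spatial.transform import Rotation as R
def cam(n,obs=None):
    i=camera_info(n)
    if 'T' in i: T=np.array(i['T'])
    else:
        o=obs or get_obs(); W=np.eye(4); W[:3,:3]=R.from_quat(o['orientation']).as_matrix(); W[:3,3]=o['tool_pos']
        T=W@np.array(i['tool_from_camera'])
    return np.array(i['camera_matrix']),float(i['k1']),T
def ray(c,px):
    K,k,T=c; d=np.linalg.solve(K,[px[0],px[1],1.])[:2]; u=d.copy()
    for _ in range(30): u=d/(1+k*(u@u))
    v=T[:3,:3]@np.array([u[0],-u[1],-1.]); return T[:3,3],v
def onz(c,px,z):
    o,v=ray(c,px); return o+v*(z-o[2])/v[2]
def proj(c,P):
    K,k,T=c; p=T[:3,:3].T@(np.asarray(P,float)-T[:3,3]); s=np.array([p[0],-p[1]])/-p[2]
    s=s*(1+k*(s@s)); return (K@[s[0],s[1],1])[:2]
def two(c1,p1,c2,p2):
    o1,a=ray(c1,p1);o2,b=ray(c2,p2)
    s=np.linalg.lstsq(np.c_[a,-b],o2-o1,rcond=None)[0]
    A=o1+s[0]*a;B=o2+s[1]*b; return (A+B)/2,np.linalg.norm(A-B)
def snap(n,f):
    o=get_obs(); im=capture(n); cv2.imwrite('pics/'+f,im[:,:,::-1]); return im,cam(n,o)
E
python3 - <<'E'
from h import *
print(get_obs())
for n in['scene','side','wrist']:
    im,c=snap(n,n+'0.png'); print(n,c[0].round(1).tolist(),c[1],c[2].round(3).tolist())
print(np.array(camera_info('wrist')['tool_from_camera']).round(4).tolist())
E
```

```text
{'clock': 0.0, 'joint_pos': array([ 1.20170913e+00,  3.79394400e-01,  1.73477362e+00,  1.30407101e-05,
        1.02846632e+00, -3.32932321e-02]), 'qd': array([-0.00073376, -0.00085683, -0.00090678,  0.00034472, -0.00028248,
       -0.00167732]), 'tau': array([-3.85451067e-04, -7.63740993e+01, -4.34355855e+01,  6.50149095e-02,
        4.24477877e-02, -1.06653497e-04]), 'tool_pos': array([0.23052307, 0.6605476 , 0.21330169]), 'orientation': array([ 0.11780636,  0.69724069, -0.11852651,  0.69708576]), 'force': array([ 0.00071887, -0.58356498, -0.13990172]), 'torque': array([-0.02530894,  0.05807888,  0.02111882]), 'gripper_width': 0.09115057550755874}
scene [[603.2, 0.0, 325.6], [0.0, 603.2, 242.8], [0.0, 0.0, 1.0]] -0.01058373895719103 [[0.455, -0.647, 0.612, 1.441], [0.89, 0.33, -0.314, -0.452], [0.001, 0.688, 0.726, 1.161], [0.0, 0.0, 0.0, 1.0]]
side [[434.3, 0.0, 324.2], [0.0, 434.3, 245.0], [0.0, 0.0, 1.0]] -0.04988199848103189 [[0.766, 0.4, -0.503, 0.077], [-0.643, 0.472, -0.603, -0.608], [-0.004, 0.785, 0.619, 0.731], [0.0, 0.0, 0.0, 1.0]]
wrist [[403.5, 0.0, 323.1], [0.0, 403.5, 249.1], [0.0, 0.0, 1.0]] -0.08455216149229047 [[0.33, -0.903, -0.276, 0.153], [0.944, 0.315, 0.098, 0.687], [-0.002, -0.293, 0.956, 0.384], [0.0, 0.0, 0.0, 1.0]]
[[0.001, 0.2931, -0.9561, -0.1708], [1.0, 0.0001, 0.001, -0.0009], [0.0004, -0.9561, -0.2931, -0.082], [0.0, 0.0, 0.0, 1.0]]
```

View pics/scene0.png

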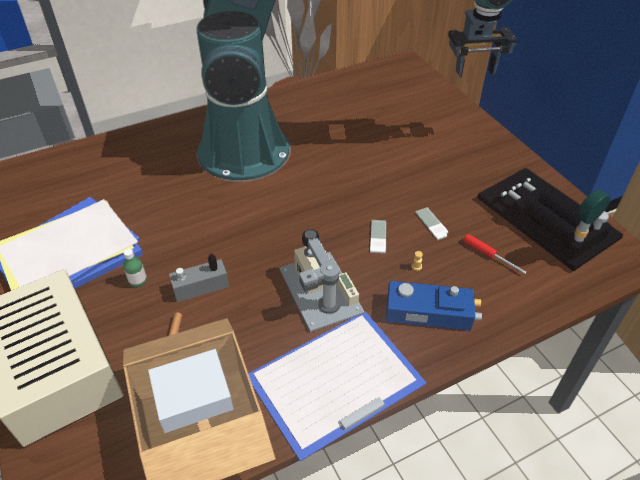

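View pics/side0.png

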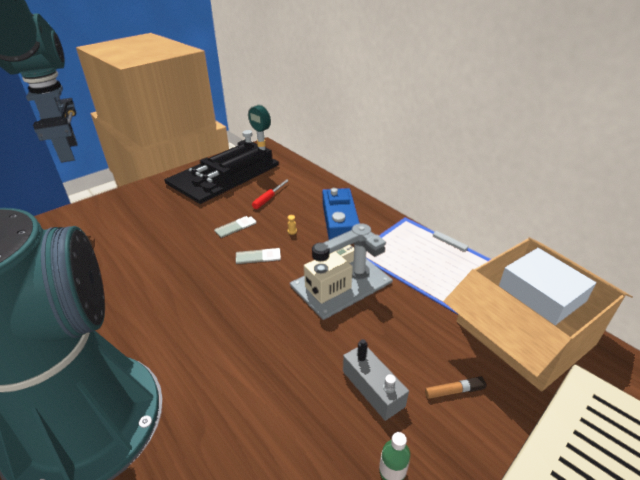

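```bash
python3 - <<'E'
from h import *
s=cam('scene');d=cam('side')
for n,a,b in[('pin',(180,272),(390,381)),('drv',(213,257),(362,344)),('head',(311,236),(320,247)),('pA',(378,236),(258,256)),('pB',(432,223),(236,227)),('col',(331,270),(375,243))]:
    p,e=two(s,a,d,b); print(n,p.round(3),round(e,4), onz(s,a,0).round(3))
o=get_obs();print(R.from_quat(o['orientation']).as_matrix().round(4))
S=cv2.imread('pics/scene0.png')[190:340,150:500]; D=cv2.imread('pics/side0.png')[200:420,200:440]
a=cv2.resize(S,None,fx=2.2,fy=2.2,interpolation=2)[:, :800]
cv2.imwrite('pics/c1.png',a)
E
```

```text
pin [ 0.452 -0.335  0.072] 0.0042 [ 0.386 -0.325  0.   ]
drv [ 0.461 -0.253  0.091] 0.0058 [ 0.375 -0.233  0.   ]
head [ 0.546 -0.032  0.141] 0.0006 [0.422 0.026 0.   ]
pA [0.507 0.183 0.002] 0.0048 [0.504 0.186 0.   ]
pB [0.532 0.339 0.   ] 0.008 [0.528 0.343 0.   ]
col [ 0.666 -0.058  0.128] 0.0485 [0.554 0.019 0.   ]
[[-3.000e-04  3.295e-01  9.441e-01]
 [-7.000e-04  9.441e-01 -3.295e-01]
 [-1.000e+00 -8.000e-04 -1.000e-04]]
```

View pics/c1.png

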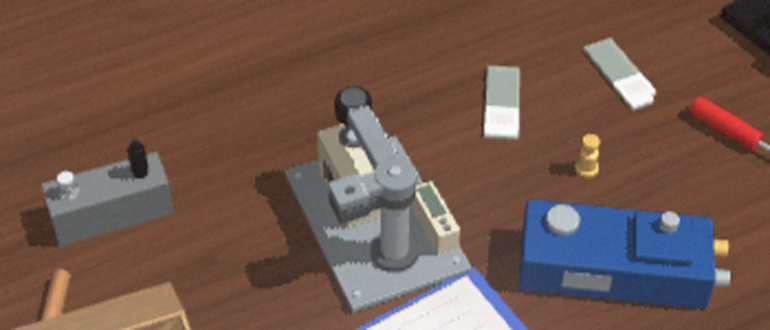

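```bash
cat >> h.py <<'E'
def go(P,yaw=None,o=None,n=None,step=.04):
    """print rows to reach TCP P; yaw=angle of tool y axis (deg) (no yaw: keep). turn done in rows too"""
    o=o or get_obs(); M=R.from_quat(o['orientation']).as_matrix(); d=np.asarray(P)-o['tool_pos']
    y0=np.degrees(np.arctan2(M[1,1],M[0,1]))
    dy=0 if yaw is None else (yaw-y0+90)%180-90
    n=n or int(max(np.ceil(np.linalg.norm(d)/step),1))
    print('d',d.round(4),'tool',(M.T@d).round(4),'rows',n,'each',(M.T@d/n/.25).round(4),'yaw0',round(y0,2),'dyaw',round(dy,2),'turn total frac',round(-dy/360,5))
def st():
    o=get_obs();M=R.from_quat(o['orientation']).as_matrix()
    print('t',round(o['clock'],2),'p',o['tool_pos'].round(4),'yaw',round(float(np.degrees(np.arctan2(M[1,1],M[0,1]))),2),'xax',M[:,0].round(4),'F',o['force'].round(1),'w',round(o['gripper_width'],4),'q',o['joint_pos'].round(2))
E
```

Emit:
send_rows(
  gripper=[1,1,1,1,1,1,1,1,1,1,1,1],
  offset=[
    [-0.0167,-0.094,0.135],
    [-0.0167,-0.094,0.135],
    [-0.0167,-0.094,0.135],
    [-0.0167,-0.094,0.135],
    [-0.0167,-0.094,0.135],
    [-0.0167,-0.094,0.135],
    [-0.0167,-0.094,0.135],
    [-0.0167,-0.094,0.135],
    [-0.0167,-0.094,0.135],
    [-0.0167,-0.094,0.135],
    [-0.0167,-0.094,0.135],
    [-0.0167,-0.094,0.135],
  ],
  turn=[0,0,0,0,0,0,0,0,0,0,0,0],
)

```text
clock: 1.35
tool_pos: [0.5208, 0.2596, 0.2642]
orientation: [0.118, 0.697, -0.118, 0.697]
force: [0.5, -0.8, 0.0]
gripper_width: 0.0916
```

```bash
python3 - <<'E'
from h import *
st(); snap('wrist','w1.png'); st()
go([.52,-.17,.32],step=.045)
E
```

```text
t 1.35 p [0.5208 0.2596 0.2642] yaw 70.76 xax [-1.e-04 -0.e+00 -1.e+00] F [ 0.5 -0.8  0. ] w 0.0916 q [ 0.42  0.14  1.94 -0.    1.06 -0.81]
t 1.4 p [0.5237 0.2564 0.2649] yaw 70.68 xax [ 1.6e-03 -7.0e-04 -1.0e+00] F [ 1.1 -2.6  0.2] w 0.0914 q [ 0.42  0.14  1.94 -0.    1.06 -0.82]
d [-0.0037 -0.4264  0.0551] tool [-0.0548 -0.4036  0.1376] rows 10 each [-0.0219 -0.1614  0.0551] yaw0 70.68 dyaw 0 turn total frac 0.0
```

View pics/w1.png

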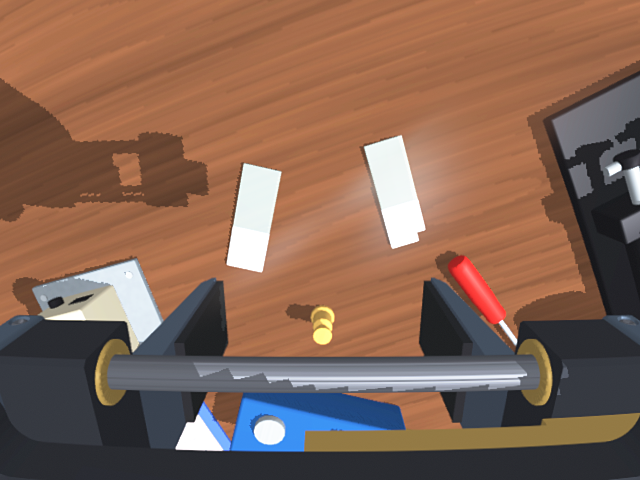

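Emit:
send_rows(
  gripper=[1,1,1,1,1,1,1,1,1,1,1,1],
  offset=[
    [-0.03,-0.111,0.1135],
    [-0.03,-0.111,0.1135],
    [-0.03,-0.111,0.1135],
    [-0.03,-0.111,0.1135],
    [-0.03,-0.111,0.1135],
    [-0.03,-0.111,0.1135],
    [-0.03,-0.111,0.1135],
    [-0.03,-0.111,0.1135],
    [-0.03,-0.111,0.1135],
    [-0.03,-0.111,0.1135],
    [0,0,0],
    [0,0,0],
    [0,0,0],
  ],
  turn=[0,0,0,0,0,0,0,0,0,0,0,0,0],
)

```text
$.offset: bad value
```

```bash
python3 - <<'E'
from h import *
st(); im,c=snap('wrist','w2.png'); st()
go([.50,-.30,.30],step=.045)
for P in [(.546,-.032,.143),(.66,-.09,.143),(.452,-.335,.075)]: print(proj(c,P).round())
E
```

```text
t 1.4 p [0.5237 0.2564 0.2649] yaw 70.68 xax [ 1.6e-03 -7.0e-04 -1.0e+00] F [ 1.1 -2.6  0.2] w 0.0914 q [ 0.42  0.14  1.94 -0.    1.06 -0.82]
t 1.45 p [0.5224 0.2582 0.2645] yaw 70.58 xax [ 1.e-03 -2.e-04 -1.e+00] F [ 0.6 -0.1 -0. ] w 0.091 q [ 0.42  0.14  1.94 -0.    1.06 -0.81]
d [-0.0224 -0.5582  0.0355] tool [-0.0354 -0.5339  0.1646] rows 13 each [-0.0109 -0.1643  0.0506] yaw0 70.58 dyaw 0 turn total frac 0.0
[ 28. 365.]
[ 45. 472.]
[-151.  326.]
```

View pics/w2.png

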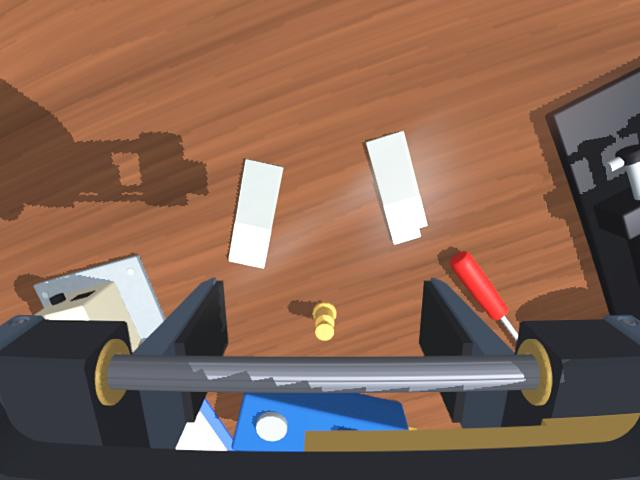

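Emit:
send_rows(
  gripper=[1,1,1,1,1,1,1,1,1,1,1,1,1],
  offset=[
    [-0.03,-0.111,0.114],
    [-0.03,-0.111,0.114],
    [-0.03,-0.111,0.114],
    [-0.03,-0.111,0.114],
    [-0.03,-0.111,0.114],
    [-0.03,-0.111,0.114],
    [-0.03,-0.111,0.114],
    [-0.03,-0.111,0.114],
    [-0.03,-0.111,0.114],
    [-0.03,-0.111,0.114],
    [0,0,0],
    [0,0,0],
    [0,0,0],
  ],
  turn=[0,0,0,0,0,0,0,0,0,0,0,0,0],
)

```text
clock: 2.75
tool_pos: [0.6973, -0.0937, 0.3385]
orientation: [0.118, 0.698, -0.118, 0.697]
force: [-0.3, 0.6, 0.4]
gripper_width: 0.0915
```

```bash
python3 - <<'E'
from h import *
st(); im,c=snap('wrist','w2.png'); st()
go([.50,-.30,.30],step=.045)
for P in [(.546,-.032,.143),(.66,-.09,.143),(.452,-.335,.075)]: print(proj(c,P).round())
E
```

```text
t 2.75 p [ 0.6973 -0.0937  0.3385] yaw 70.79 xax [-9.e-04  3.e-04 -1.e+00] F [-0.3  0.6  0.4] w 0.0915 q [-0.17  0.27  1.64  0.    1.23 -1.4 ]
t 2.8 p [ 0.6973 -0.0935  0.3386] yaw 70.82 xax [-8.e-04  3.e-04 -1.e+00] F [ 1.  -0.2 -0.6] w 0.0916 q [-0.17  0.27  1.64  0.    1.23 -1.4 ]
d [-0.1973 -0.2065 -0.0386] tool [ 0.0387 -0.2598 -0.1184] rows 7 each [ 0.0221 -0.1485 -0.0677] yaw0 70.82 dyaw 0 turn total frac 0.0
[335.  27.]
[315. 179.]
[32. 65.]
```

View pics/w2.png

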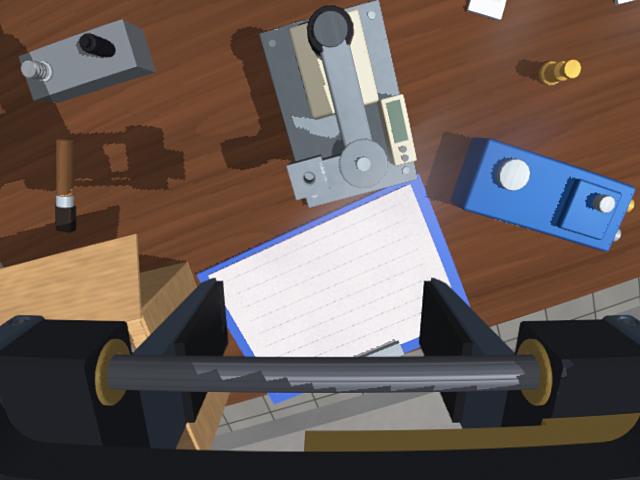

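```bash
python3 - <<'E'
from h import *
o=get_obs(); im=cv2.imread('pics/w2.png'); c=cam('wrist',o)
g=cv2.cvtColor(im,cv2.COLOR_BGR2GRAY)
sub=g[160:196,292:326]; print(sub.min())
m=(sub<75).astype(np.uint8); n,l,s,ce=cv2.connectedComponentsWithStats(m)
for i in range(1,n):
    if s[i,4]>15: print('hole',s[i],ce[i]+[292,160], onz(c,ce[i]+[292,160],.143).round(4))
m=(g[0:62,295:365]<45).astype(np.uint8); m=cv2.morphologyEx(m,cv2.MORPH_OPEN,np.ones((5,5)));cs,_=cv2.findContours(m,0,2); k=max(cs,key=cv2.contourArea); (x,y),r=cv2.minEnclosingCircle(k); print('head',x+295,y,r)
h=onz(c,(x+295,y),.146); print(h)
for p in [(363,163)]: print('col',onz(c,p,.15).round(4))
print('pin',onz(c,(37,69),.08).round(4), 'blk corners',[onz(c,p,.052).round(4).tolist() for p in[(20,57),(124,19),(155,71),(37,101)]])
print('TCP px',proj(c,o['tool_pos']),'tip px',proj(c,o['tool_pos']-np.array([0,0,.05])))
cv2.imwrite('pics/c2.png',cv2.resize(im[0:215,250:430],None,fx=2.8,fy=2.8,interpolation=2))
E
```

```text
38
hole [ 0  0 12  4 24] [296.16666667 160.91666667] [ 0.6395 -0.1003  0.143 ]
hole [12 17 10  6 25] [307.76 180.12] [ 0.6591 -0.0963  0.143 ]
head 314.0 38.5 14.77338695526123
[ 0.54935245 -0.05138097  0.146     ]
col [ 0.6601 -0.0448  0.15  ]
pin [ 0.4599 -0.3282  0.08  ] blk corners [[0.4297, -0.3588, 0.052], [0.4417, -0.2292, 0.052], [0.5027, -0.2189, 0.052], [0.4803, -0.3614, 0.052]]
TCP px [325.51718115 310.12458552] tip px [325.11302913 272.73259169]
```

View pics/c2.png

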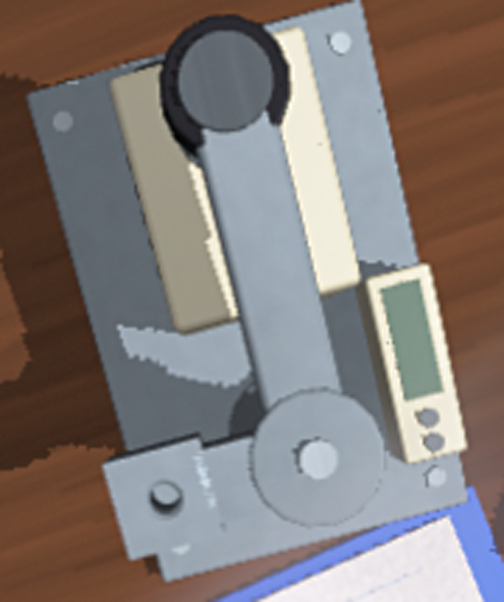

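Emit:
send_rows(
  gripper=[1,1,0.6,0.6,0.6,0.6,0.6,0.6,0.6,0.6,0.6,0.6],
  offset=[
    [0.05,-0.1345,-0.0667],
    [0.05,-0.1345,-0.0667],
    [0.05,-0.1345,-0.0667],
    [0.075,-0.1345,-0.0667],
    [0.075,-0.1345,-0.0667],
    [0.075,-0.1345,-0.0667],
    [0.1,-0.1345,-0.0667],
    [0.1,-0.1345,-0.0667],
    [0.1,-0.1345,-0.0667],
    [0,0,0],
    [0,0,0],
    [0,0,0],
  ],
  turn=[0,0,0,0,0,0,0,0,0,0,0,0],
)

```text
clock: 4.0
tool_pos: [0.4574, -0.3304, 0.1711]
orientation: [0.118, 0.697, -0.118, 0.698]
force: [-0.1, 0.1, -0.2]
gripper_width: 0.0547
```

```bash
python3 - <<'E'
from h import *
i=camera_info('wrist')
W=np.eye(4); W[:3,:3]=R.from_quat([0.118,0.698,-0.118,0.697]).as_matrix(); W[:3,3]=[.6973,-.0935,.3386]
c=(np.array(i['camera_matrix']),i['k1'],W@np.array(i['tool_from_camera']))
h=onz(c,(309.3,177.5),.143); d=onz(c,(330.7,28.9),.146); col=onz(c,(363.2,163.9),.148)
v=h-d; print('hole',h.round(4),'head',d.round(4),'col',col.round(4),'dist',np.linalg.norm(v[:2]),'yawmeter',np.degrees(np.arctan2(v[1],v[0])-np.arctan2(-51,115)))
S=cam('scene'); print('scene hole px',proj(S,h),'head',proj(S,d))
st(); im,c=snap('wrist','w3.png'); snap('scene','s3.png');snap('side','d3.png')
print('pin px',proj(c,(.456,-.33,.08)))
E
```

```text
hole [ 0.6572 -0.0942  0.143 ] head [ 0.5467 -0.0358  0.146 ] col [ 0.661  -0.0448  0.148 ] dist 0.12494447758705289 yawmeter -3.9383171203141867
scene hole px [307.71083352 276.86316392] head [309.4980277  235.28358644]
t 4.0 p [ 0.4574 -0.3304  0.1711] yaw 70.82 xax [ 1.e-03 -7.e-04 -1.e+00] F [-0.1  0.1 -0.2] w 0.0547 q [-0.67  0.22  2.03  0.    0.88 -1.9 ]
pin px [324.82814169 249.43680541]
```

View pics/w3.png

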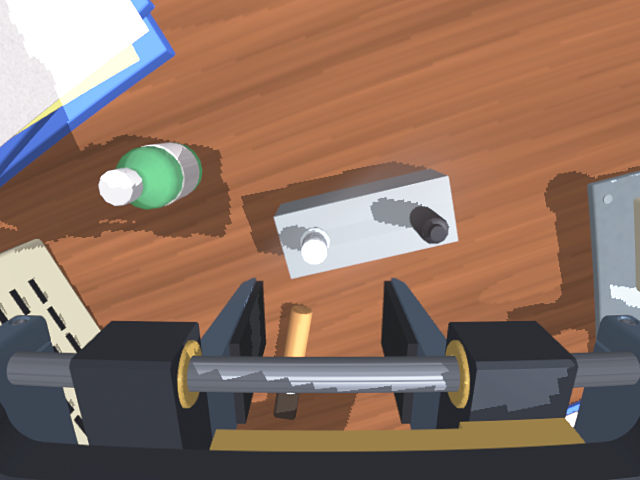

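```bash
python3 - <<'E'
from h import *
im=cv2.imread('pics/w3.png'); c=cam('wrist'); g=cv2.cvtColor(im,cv2.COLOR_BGR2GRAY)
s=g[222:270,290:340]; print(s[:, :][::3,::3])
m=(s>235).astype(np.uint8); m=cv2.morphologyEx(m,cv2.MORPH_OPEN,np.ones((3,3)));cs,_=cv2.findContours(m,0,2);k=max(cs,key=cv2.contourArea); (x,y),r=cv2.minEnclosingCircle(k); M=cv2.moments(k)
print(x+290,y+222,r,M['m10']/M['m00']+290,M['m01']/M['m00']+222, 'exp r',403.5*.009/(.17+.342-.25+.0))
p=onz(c,(x+290,y+222),.08); print(p)
cs=[onz(c,q,.052).round(4) for q in[(275,216),(447,176),(458,240),(291,278)]]; print(cs, np.mean(cs,0))
M=R.from_quat(get_obs()['orientation']).as_matrix(); print('tool',(M.T@(p-get_obs()['tool_pos'])).round(4))
cv2.imwrite('pics/c3.png',cv2.resize(im[200:290,260:360],None,fx=5,fy=5,interpolation=0))
E
```

```text
[[219 219 221 220 220 220 220 220 221 221 222 222 222 223 224 224 224]
 [215 200 145 224 223 221 221 222 223 223 222 222 222 223 224 224 224]
 [140 143 144 146 145 173 178 203 214 217 196 224 224 223 223 221 221]
 [143 145 146 148 147 164 194 190 184 247 255 241 211 220 220 220 220]
 [144 146 147 149 154 191 136 147 144 152 157 254 249 219 220 221 220]
 [145 146 147 147 196 136 132 147 165 162 157 164 255 221 220 221 220]
 [146 147 148 147 168 147 200 255 255 255 199 166 236 253 220 220 221]
 [147 147 147 143 129 255 255 255 255 255 255 255 182 248 219 220 221]
 [144 146 146 145 197 255 255 255 255 255 255 255 223 234 224 225 224]
 [204 178 206 140 255 255 255 255 255 255 255 255 255 223 224 224 225]
 [217 217 218 219 255 255 255 255 255 255 255 255 255 223 224 223 224]
 [217 218 218 218 255 255 255 255 255 255 255 255 255 223 223 223 224]
 [218 219 219 219 213 255 255 255 255 255 255 255 221 223 223 224 224]
 [218 219 219 218 219 239 255 255 255 255 255 235 222 223 224 224 224]
 [217 218 219 219 219 220 218 239 239 237 220 222 221 222 222 222 222]
 [219 219 219 219 219 220 220 220 220 220 221 221 221 223 224 226 213]]
314.00494956970215 251.8069305419922 12.93166732788086 313.99298983526114 251.80581843673326 exp r 13.86068702290076
[ 0.45519866 -0.33756163  0.08      ]
[array([ 0.4279, -0.359 ,  0.052 ]), array([ 0.4408, -0.2317,  0.052 ]), array([ 0.4901, -0.2356,  0.052 ]), array([ 0.4774, -0.3649,  0.052 ])] [ 0.45905 -0.2978   0.052  ]
tool [ 0.0911 -0.0074  0.0001]
```

Emit:
send_rows(
  gripper=[0.6,0.6,0.6,0.6,0.6,0.6,0.6,0.6,0,0,0,0,0,0],
  offset=[
    [0.05,-0.03,0],
    [0.1,0,0],
    [0.1,0,0],
    [0.1,0,0],
    [0.06,0,0],
    [0.04,0,0],
    [0,0,0],
    [0,0,0],
    [0,0,0],
    [0,0,0],
    [0,0,0],
    [0,0,0],
    [0,0,0],
    [0,0,0],
  ],
  turn=[0,0,0,0,0,0,0,0,0,0,0,0,0,0],
  squeeze=30,
)

```text
clock: 5.55
tool_pos: [0.454, -0.3379, 0.058]
orientation: [0.118, 0.697, -0.118, 0.697]
force: [0.7, 3.6, 4.1]
gripper_width: 0.0171
```

```bash
python3 - <<'E'
from h import *
st()
E
```

```text
t 5.55 p [ 0.454  -0.3379  0.058 ] yaw 70.75 xax [ 2.e-04  2.e-04 -1.e+00] F [0.7 3.6 4.1] w 0.0171 q [-0.68  0.41  2.05  0.    0.68 -1.92]
```

Emit:
send_rows(
  gripper=[0,0,0,0,0,0,0,0,0,0,0,0,0,0,0,0],
  offset=[
    [-0.06,0,0],
    [-0.15,0,0],
    [-0.17,0,0],
    [-0.17,0,0],
    [-0.12,0,0],
    [0,0.1485,0.0558],
    [0,0.1485,0.0558],
    [0,0.1485,0.0558],
    [0,0.1485,0.0558],
    [0,0.1485,0.0558],
    [0,0.1485,0.0558],
    [0,0.1485,0.0558],
    [0,0.1485,0.0558],
    [0,0,0],
    [0,0,0],
    [0,0,0],
  ],
  turn=[0,0,0,0,0,0,0,0,0,0,0,0,0,0,0,0],
)

```text
clock: 7.15
tool_pos: [0.6565, -0.095, 0.2257]
orientation: [0.118, 0.697, -0.118, 0.697]
force: [-0.9, -0.5, -1.4]
gripper_width: 0.0171
```

```bash
python3 - <<'E'
from h import *
st(); o=get_obs(); im,c=snap('wrist','w4.png'); sm,cs=snap('scene','s4.png'); dm,cd=snap('side','d4.png')
p=o['tool_pos']; t=p-[0,0,.051]; H=np.array([.6572,-.0942,.143])
for n,cc in[('w',c),('s',cs),('d',cd)]: print(n,'tip',proj(cc,t).round(),'tcp',proj(cc,p).round(),'hole',proj(cc,H).round())
def crop(f,q,w,h,s):
    a=cv2.imread('pics/'+f); x,y=int(q[0]-w/2),int(q[1]-h/2); x=max(0,x);y=max(0,y); print(f,x,y); return cv2.resize(a[y:y+h,x:x+w],None,fx=s,fy=s,interpolation=0)
A=crop('w4.png',proj(c,t),100,140,4); B=crop('s4.png',proj(cs,t),50,70,4); B=cv2.resize(B,(400,560),interpolation=0)
cv2.imwrite('pics/c4.png',np.hstack([A,B]))
E
```

```text
t 7.15 p [ 0.6565 -0.095   0.2257] yaw 70.74 xax [-1.e-04 -2.e-04 -1.e+00] F [-0.9 -0.5 -1.4] w 0.0171 q [-0.18  0.31  1.81 -0.    1.03 -1.41]
w tip [325. 272.] tcp [326. 310.] hole [326. 256.]
s tip [307. 267.] tcp [306. 251.] hole [308. 277.]
d tip [377. 228.] tcp [379. 208.] hole [376. 239.]
w4.png 275 202
s4.png 281 232
```

View pics/c4.png

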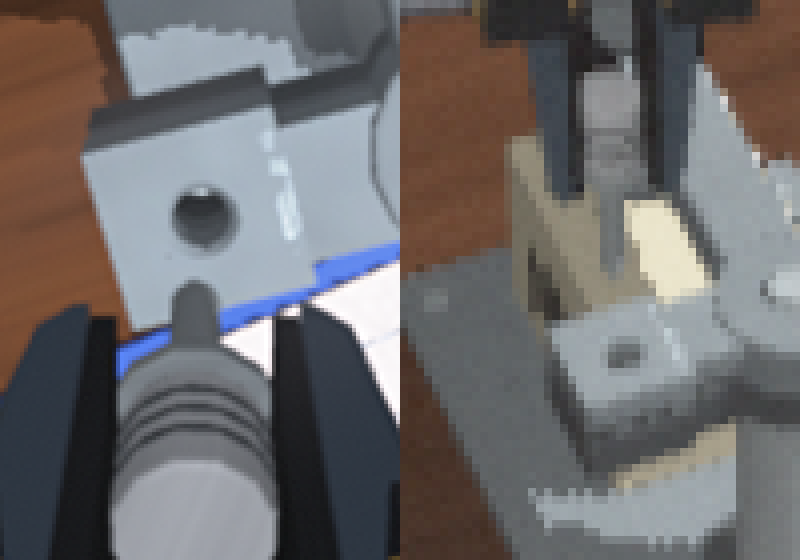

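```bash
python3 - <<'E'
from h import *
o=get_obs(); c=cam('wrist'); s=cam('scene'); M=R.from_quat(o['orientation']).as_matrix()
h=onz(c,(326.5,256),.143)
for q in[(324,272.5),(324,274),(324,275.5)]:
    t=onz(c,q,.1747); print(t.round(4),'tool need',(M.T@(h-t)).round(4))
print('hole',h.round(4),'scene hole',onz(s,(309.4,276.4),.143).round(4),'scene tip',onz(s,(307.9,266),.1747).round(4), 'triang tip',two(c,(324,274),s,(307.9,266)))
E
```

```text
[ 0.6566 -0.096   0.1747] tool need [0.0317 0.0017 0.0002]
[ 0.6575 -0.0963  0.1747] tool need [ 0.0317  0.0017 -0.0008]
[ 0.6584 -0.0966  0.1747] tool need [ 0.0317  0.0017 -0.0017]
hole [ 0.6573 -0.0944  0.143 ] scene hole [ 0.6577 -0.0903  0.143 ] scene tip [ 0.654  -0.0914  0.1747] triang tip (array([ 0.65668806, -0.09435514,  0.17875151]), np.float64(0.003092309085081388))
```

Emit:
send_rows(
  gripper=[0,0,0,0,0,0,0,0,0,0],
  offset=[
    [0.02,0.0056,-0.0012],
    [0.04,0,0],
    [0.02,0,0],
    [0.02,0,0],
    [0.016,0,0],
    [0.016,0,0],
    [0.016,0,0],
    [0.016,0,0],
    [0.016,0,0],
    [0,0,0],
  ],
  turn=[0,0,0,0,0,0,0,0,0,0],
)

```text
clock: 8.3
tool_pos: [0.657, -0.093, 0.1797]
orientation: [0.118, 0.697, -0.118, 0.697]
force: [-0.4, 0.6, -0.8]
gripper_width: 0.0171
```

```bash
python3 - <<'E'
from h import *
st(); print(get_obs()['torque'])
E
```

```text
t 8.3 p [ 0.657  -0.093   0.1797] yaw 70.76 xax [-8.e-04  1.e-04 -1.e+00] F [-0.4  0.6 -0.8] w 0.0171 q [-0.18  0.36  1.83 -0.    0.95 -1.41]
[-0.0615606   0.01628738  0.00433385]
```

Emit:
send_rows(
  gripper=[0,0,0,0,0,0,0,0,0],
  offset=[
    [0.016,0,0],
    [0.016,0,0],
    [0.016,0,0],
    [0.016,0,0],
    [0.016,0,0],
    [0.016,0,0],
    [0.012,0,0],
    [0.01,0,0],
    [0,0,0],
  ],
  turn=[0,0,0,0,0,0,0,0,0],
)

```text
clock: 9.2
tool_pos: [0.6571, -0.093, 0.1504]
orientation: [0.118, 0.697, -0.118, 0.697]
force: [0.1, 0.1, -0.5]
gripper_width: 0.0169
```

```bash
python3 - <<'E'
from h import *
st(); print(get_obs()['torque'])
E
```

```text
t 9.2 p [ 0.6571 -0.093   0.1504] yaw 70.76 xax [-5.e-04  1.e-04 -1.e+00] F [ 0.1  0.1 -0.5] w 0.0169 q [-0.18  0.4   1.84  0.    0.9  -1.41]
[-0.05763829 -0.04279552  0.00969702]
```

Emit:
send_rows(
  gripper=[0,0,0,0],
  offset=[
    [0.004,0,0],
    [0.004,0,0],
    [0,0,0],
    [0,0,0],
  ],
  turn=[0,0,0,0],
)

```text
clock: 9.6
tool_pos: [0.6574, -0.093, 0.149]
orientation: [0.118, 0.697, -0.118, 0.697]
force: [-0.0, -0.0, 0.4]
gripper_width: 0.0169
```

Emit:
send_rows(
  gripper=[0,0,0],
  offset=[
    [0.003,0,0],
    [0,0,0],
    [0,0,0],
  ],
  turn=[0,0,0],
)

```text
clock: 9.9
tool_pos: [0.6576, -0.093, 0.1489]
orientation: [0.118, 0.697, -0.118, 0.697]
force: [-3.6, 0.8, 9.0]
gripper_width: 0.0171
```

Emit:
send_rows(
  gripper=[0.5,0.5,0.5,0.5,0.5,0.5,0.5,0.5,0.5,0.5],
  offset=[
    [0,0,0],
    [0,0,0],
    [0,0,0],
    [0,0,0],
    [-0.05,0,0],
    [-0.12,0,0],
    [-0.16,0,0],
    [-0.1,0,0],
    [0,0,0],
    [0,0,0],
  ],
  turn=[0,0,0,0,0,0,0,0,0,0],
)

```text
clock: 10.9
tool_pos: [0.6575, -0.093, 0.2565]
orientation: [0.118, 0.697, -0.118, 0.698]
force: [-0.1, 0.8, -0.5]
gripper_width: 0.0458
```

```bash
python3 - <<'E'
from h import *
st(); o=get_obs(); im,c=snap('wrist','w5.png'); sm,cs=snap('scene','s5.png'); dm,cd=snap('side','d5.png')
H=np.array([.6575,-.0938,.171])
a=proj(c,H-[0,0,.01]);b=proj(cs,H-[0,0,.015]);print(a,b,proj(cd,H))
def crop(m,q,w,h,s):
    x,y=int(max(0,q[0]-w/2)),int(max(0,q[1]-h/2)); print(x,y); return cv2.resize(m[y:y+h,x:x+w,::-1],(int(w*s),int(h*s)),interpolation=0)
cv2.imwrite('pics/c5.png',np.hstack([crop(im,a,100,140,4),crop(sm,b,60,84,400/60)]))
E
```

```text
t 10.9 p [ 0.6575 -0.093   0.2565] yaw 70.76 xax [ 1.3e-03 -3.0e-04 -1.0e+00] F [-0.1  0.8 -0.5] w 0.0458 q [-0.18  0.28  1.79 -0.    1.08 -1.41]
[323.79949214 249.9244036 ] [307.7958803  273.06195204] [377.20518222 228.92996112]
273 179
277 231
```

View pics/c5.png

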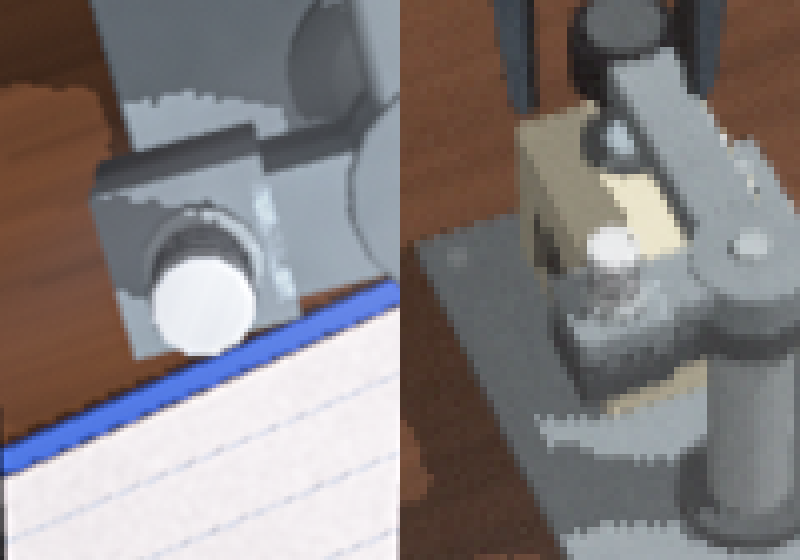

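Emit:
send_rows(
  gripper=[0.5,1,1,1,1,1,1,1,1,1,1,1,1],
  offset=[
    [0,0.147,-0.0925],
    [0,0.147,-0.0925],
    [0,0.147,-0.0925],
    [0,0.147,-0.0925],
    [0,0.147,-0.0925],
    [0,0.147,-0.0925],
    [0,0.147,-0.0925],
    [0,0.147,-0.0925],
    [0,0.147,-0.0925],
    [0,0.147,-0.0925],
    [0,0,0],
    [0,0,0],
    [0,0,0],
  ],
  turn=[0,0,0,0,0,0,0,0,0,0,0,0,0],
)

```text
clock: 12.35
tool_pos: [0.56, 0.3294, 0.2549]
orientation: [0.118, 0.697, -0.119, 0.697]
force: [-0.8, -0.4, 0.5]
gripper_width: 0.0912
```

```bash
python3 - <<'E'
from h import *
st(); im,c=snap('wrist','w6.png')
hsv=cv2.cvtColor(im,cv2.COLOR_RGB2HSV); m=((hsv[:,:,1]<45)&(hsv[:,:,2]>130)).astype(np.uint8); m[300:]=0
cs,_=cv2.findContours(m,0,2)
for k in cs:
    if cv2.contourArea(k)<800: continue
    a=cv2.approxPolyDP(k,2.5,True)[:,0]; print(cv2.contourArea(k)); 
    w=[onz(c,p,.006) for p in a]
    for p,q in zip(a,w): print(p,q.round(4))
    W=np.array([onz(c,p,.006)[:2]*1000 for p in k[:,0].astype(float)],np.float32); print('rect',cv2.minAreaRect(W))
E
```

```text
t 12.35 p [0.56   0.3294 0.2549] yaw 70.74 xax [-1.e-03 -7.e-04 -1.e+00] F [-0.8 -0.4  0.5] w 0.0912 q [ 0.5   0.26  1.82 -0.    1.07 -0.74]
3109.5
[ 88 298] [0.5691 0.0331 0.006 ]
[ 66 250] [0.5083 0.0374 0.006 ]
[  0 269] [ 0.5007 -0.0557  0.006 ]
[  0 290] [ 0.5237 -0.0712  0.006 ]
[ 20 285] [ 0.5268 -0.0415  0.006 ]
[  0 294] [ 0.5282 -0.0743  0.006 ]
[  0 299] [ 0.5339 -0.0781  0.006 ]
rect ((523.3727416992188, -13.285438537597656), (116.68448638916016, 60.403377532958984), 71.81591033935547)
1620.0
[639 165] [0.6262 0.6678 0.006 ]
[555 207] [0.6411 0.5659 0.006 ]
[563 229] [0.6687 0.5705 0.006 ]
[574 224] [0.6672 0.5838 0.006 ]
[577 212] [0.6548 0.5893 0.006 ]
[590 204] [0.6508 0.6053 0.006 ]
[609 200] [0.6535 0.6276 0.006 ]
[612 205] [0.6603 0.6303 0.006 ]
[630 196] [0.6571 0.6527 0.006 ]
[631 185] [0.6452 0.6555 0.006 ]
[639 181] [0.6437 0.6655 0.006 ]
rect ((647.684326171875, 618.56591796875), (28.59745979309082, 103.73819732666016), 8.434199333190918)
4012.0
[166 151] [0.45   0.1945 0.006 ]
[154 255] [0.5478 0.1329 0.006 ]
[189 262] [0.5683 0.1671 0.006 ]
[204 159] [0.4712 0.2287 0.006 ]
rect ((509.4759216308594, 180.8314208984375), (42.89872360229492, 116.67972564697266), 58.07143783569336)
4252.0
[325 121] [0.4775 0.3585 0.006 ]
[287 133] [0.4758 0.3186 0.006 ]
[321 238] [0.5907 0.3145 0.006 ]
[347 231] [0.5925 0.3435 0.006 ]
[346 222] [0.5828 0.3456 0.006 ]
[354 219] [0.5825 0.3546 0.006 ]
rect ((534.0060424804688, 336.5923767089844), (42.56086730957031, 116.51969146728516), 88.03947448730469)
```

View pics/w6.png

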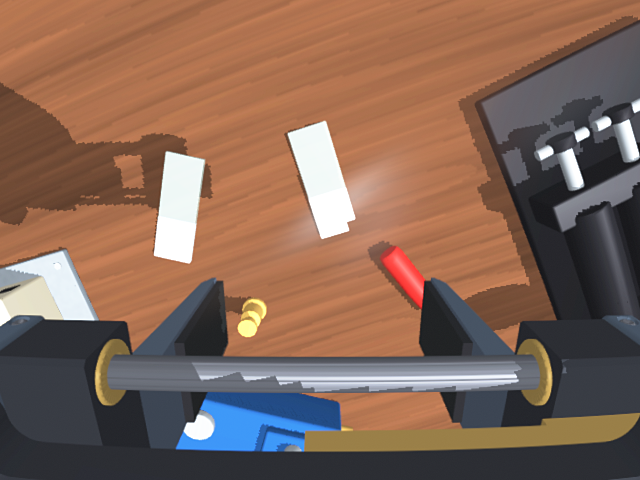

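Emit:
send_rows(
  gripper=[0.65,0.65,0.65,0.65,0.65,0.65,0.65,0.65],
  offset=[
    [0.1,0,0],
    [0.14,0,0],
    [0.14,0,0],
    [0.14,0,0],
    [0.14,0,0],
    [0.08,0,0],
    [0,0,0],
    [0,0,0],
  ],
  turn=[-0.016,-0.016,-0.016,0,0,0,0,0],
)

```text
clock: 13.2
tool_pos: [0.5606, 0.3295, 0.071]
orientation: [0.012, 0.707, -0.012, 0.707]
force: [0.8, -0.3, -0.0]
gripper_width: 0.059
```

```bash
python3 - <<'E'
from h import *
import json
im6=None
st(); im,c=snap('wrist','w7.png')
hsv=cv2.cvtColor(im,cv2.COLOR_RGB2HSV); m=((hsv[:,:,1]<45)&(hsv[:,:,2]>130)).astype(np.uint8)
print('exp',[proj(c,(x,y,.006)).round().tolist() for x,y in[(.4775,.3585),(.4758,.3186),(.5907,.3145),(.5925,.3435),(.5825,.3546)]], 'frost',proj(c,(.564,.3356,.006)))
m[330:]=0
cs,_=cv2.findContours(m,0,2)
for k in cs:
    if cv2.contourArea(k)<3000: continue
    a=cv2.approxPolyDP(k,3,True)[:,0]
    for p in a: print(p,onz(c,p,.006).round(4))
    W=np.array([onz(c,p,.006)[:2]*1000 for p in k[:,0].astype(float)],np.float32); print('rect',cv2.minAreaRect(W))
r=((hsv[:,:,0]<5)|(hsv[:,:,0]>175))&(hsv[:,:,1]>200)&(hsv[:,:,2]>90); ys,xs=np.nonzero(r[:340]); 
if len(xs): P=np.array([onz(c,p,.015)[:2] for p in zip(xs[::5],ys[::5])]); print('red',P.min(0),P.max(0))
go([.564,.3356,.05],88.04)
E
```

```text
t 13.2 p [0.5606 0.3295 0.071 ] yaw 87.98 xax [-1.e-04 -1.e-04 -1.e+00] F [ 0.8 -0.3 -0. ] w 0.059 q [ 0.5   0.49  1.88 -0.    0.77 -1.04]
exp [[372.0, 124.0], [301.0, 123.0], [304.0, 310.0], [349.0, 311.0], [366.0, 296.0]] frost [335.49723098 269.73156428]
[302 123] [0.4758 0.3192 0.006 ]
[304 308] [0.5894 0.3147 0.006 ]
[351 310] [0.5919 0.3448 0.006 ]
[354 295] [0.5815 0.3469 0.006 ]
[368 295] [0.5818 0.3558 0.006 ]
[372 123] [0.4771 0.3585 0.006 ]
rect ((533.97607421875, 337.0225524902344), (41.058998107910156, 115.12934875488281), 87.97174072265625)
[83 89] [0.4502 0.1951 0.006 ]
[ 23 256] [0.5482 0.1336 0.006 ]
[ 75 284] [0.5684 0.1659 0.006 ]
[ 83 279] [0.5651 0.1723 0.006 ]
[146 125] [0.4725 0.2297 0.006 ]
rect ((509.7755432128906, 181.6072998046875), (43.23598861694336, 116.46781158447266), 57.94554901123047)
d [ 0.003   0.0056 -0.0218] tool [0.0218 0.0057 0.0028] rows 1 each [0.0872 0.0228 0.0112] yaw0 88.0 dyaw 0.04 turn total frac -0.00012
```

Emit:
send_rows(
  gripper=[0.65,0.65,0.65,0.65,0.65,0.65,0.65,0.65],
  offset=[
    [0,0.0264,0.013],
    [0.07,0,0],
    [0.07,0,0],
    [0.06,0,0],
    [0.04,0,0],
    [0.03,0,0],
    [0,0,0],
    [0,0,0],
  ],
  turn=[0,0,0,0,0,0,0,0],
)

```text
clock: 14.05
tool_pos: [0.5637, 0.3367, 0.0031]
orientation: [0.012, 0.707, -0.012, 0.707]
force: [0.1, 0.3, -0.1]
gripper_width: 0.0595
```

```bash
python3 - <<'E'
from h import *
st()
E
```

```text
t 14.05 p [0.5637 0.3367 0.0031] yaw 88.04 xax [ 1.e-04  0.e+00 -1.e+00] F [ 0.1  0.3 -0.1] w 0.0595 q [ 0.5   0.61  1.87 -0.    0.67 -1.03]
```

Down 1.5 mm more, then close and lift a little.

Emit:
send_rows(
  gripper=[0.65,0.65,0,0,0,0,0,0,0],
  offset=[
    [0.006,0,0],
    [0,0,0],
    [0,0,0],
    [0,0,0],
    [0,0,0],
    [0,0,0],
    [0,0,0],
    [0,0,0],
    [0,0,0],
  ],
  turn=[0,0,0,0,0,0,0,0,0],
  squeeze=30,
)

```text
clock: 14.95
tool_pos: [0.5636, 0.3367, 0.0017]
orientation: [0.012, 0.707, -0.012, 0.707]
force: [-1.6, -0.5, 4.6]
gripper_width: 0.0395
```

```bash
python3 - <<'E'
from h import *
st()
E
```

```text
t 14.95 p [0.5636 0.3367 0.0017] yaw 88.04 xax [ 1.e-04  1.e-04 -1.e+00] F [-1.6 -0.5  4.6] w 0.0395 q [ 0.5   0.61  1.87 -0.    0.67 -1.03]
```

Emit:
send_rows(
  gripper=[0,0,0,0,0,0,0,0,0,0,0,0,0,0,0,0,0,0,0,0],
  offset=[
    [-0.04,0,0],
    [-0.1,0,0],
    [-0.12,0,0],
    [-0.12,0,0],
    [-0.12,0,0],
    [-0.06,0,0],
    [-0.04,0,0],
    [0,0,0],
    [0,0,0],
    [0,0,0],
    [0,0,0],
    [0,0,0],
    [0,0,0],
    [0,0,0],
    [0,0,0],
    [0,0,0],
    [0,0,0],
    [0,0,0],
    [0,0,0],
    [0,0,0],
  ],
  turn=[0,0,0.01,0.02,0.023,0.023,0.023,0.023,0.023,0.023,0.023,0.023,0.023,0.023,0.023,0.023,0.023,0.023,0.023,0.023],
)

```text
clock: 16.95
tool_pos: [0.5634, 0.3366, 0.152]
orientation: [-0.675, -0.209, 0.675, -0.209]
force: [0.2, -0.2, 0.8]
gripper_width: 0.0394
```

Emit:
send_rows(
  gripper=[0,0,0,0,0,0,0],
  offset=[
    [0,0,0],
    [0,0,0],
    [0,0,0],
    [0,0,0],
    [0,0,0],
    [0,0,0],
    [0,0,0],
  ],
  turn=[0.023,0.023,0.023,0.023,0.016,0,0],
)

```text
clock: 17.65
tool_pos: [0.5635, 0.3366, 0.1518]
orientation: [0.707, -0.024, -0.707, -0.024]
force: [-1.0, 0.1, -0.9]
gripper_width: 0.0395
```

```bash
python3 - <<'E'
from h import *
st(); go([.4998,.0484,.150],85.9)
im,c=snap('wrist','w8.png'); snap('side','d8.png')
o=get_obs(); t=o['tool_pos'];M=R.from_quat(o['orientation']).as_matrix()
# expected plate corners in tool frame: x up 1.3mm offset, top face
for q in [(-.0043,.02,-.0875),(-.0043,-.02,-.0875),(-.0043,-.02,.0275)]: print(proj(c,t+M@np.array(q)).round(1))
hsv=cv2.cvtColor(im,cv2.COLOR_RGB2HSV); m=((hsv[:,:,1]<45)&(hsv[:,:,2]>130)).astype(np.uint8); m[330:]=0
cs,_=cv2.findContours(m,0,2)
for k in cs:
    if cv2.contourArea(k)<3000: continue
    print(cv2.approxPolyDP(k,3,True)[:,0].tolist())
E
```

```text
t 17.65 p [0.5635 0.3366 0.1518] yaw -93.94 xax [ 1.e-04  0.e+00 -1.e+00] F [-1.   0.1 -0.9] w 0.0395 q [ 0.5   0.39  1.85 -0.    0.9   2.14]
d [-0.0637 -0.2882 -0.0018] tool [0.0018 0.2919 0.0437] rows 8 each [0.0009 0.146  0.0219] yaw0 -93.94 dyaw -0.16 turn total frac 0.00045
[370.2 118.1]
[269.3 118.1]
[278.6 370. ]
[[564, 237], [524, 213], [452, 321], [505, 320]]
[[274, 114], [280, 329], [366, 329], [374, 114]]
```

Emit:
send_rows(
  gripper=[0,0,0,0,0,0,0,0,0,0,0,0,0,0,0],
  offset=[
    [0,0.1,0.015],
    [0,0.146,0.022],
    [0,0.146,0.022],
    [0,0.146,0.022],
    [0,0.146,0.022],
    [0,0.146,0.022],
    [0,0.146,0.022],
    [0,0.14,0.02],
    [0,0.05,0.007],
    [0.05,0,0],
    [0.06,0,0],
    [0.06,0,0],
    [0.034,0,0],
    [0,0,0],
    [0,0,0],
  ],
  turn=[0,0,0,0,0,0,0,0,0,0,0,0,0,0,0],
)

```text
clock: 19.25
tool_pos: [0.4994, 0.0495, 0.1005]
orientation: [-0.707, 0.025, 0.707, 0.025]
force: [0.1, -0.3, -0.7]
gripper_width: 0.0399
```

```bash
python3 - <<'E'
from h import *
st(); go([.4941,-.0310,.1007],85.9)
o=get_obs(); im,c=snap('wrist','w9.png'); d,cd=snap('side','d9.png'); s,cs=snap('scene','s9.png')
# head as seen by wrist here
M=R.from_quat(o['orientation']).as_matrix()
H=np.array([.5465,-.035,.146]); print('head px',proj(c,H).round(1), 'side head',proj(cd,H).round(),'scene',proj(cs,H).round())
g=cv2.cvtColor(im,cv2.COLOR_RGB2GRAY); x,y=proj(c,H).astype(int); x0,y0=max(x-90,0),max(y-90,0)
cc=cv2.HoughCircles(cv2.medianBlur(g[y0:y0+180,x0:x0+180],5),cv2.HOUGH_GRADIENT,1.2,40,param1=80,param2=20,minRadius=20,maxRadius=70)
if cc is not None: 
    for k in cc[0][:4]: print(k+[x0,y0,0], onz(c,k[:2]+[x0,y0],.146).round(4))
E
```

```text
t 19.25 p [0.4994 0.0495 0.1005] yaw -94.07 xax [-3.e-04 -0.e+00 -1.e+00] F [ 0.1 -0.3 -0.7] w 0.0399 q [0.05 0.25 2.18 0.   0.72 1.69]
d [-0.0053 -0.0805  0.0002] tool [-0.0002  0.0807 -0.0005] rows 3 each [-0.0003  0.1076 -0.0006] yaw0 -94.07 dyaw -0.03 turn total frac 8e-05
head px [564.1 228.1] side head [321. 246.] scene [310. 235.]
[551.40000153 216.6000061   62.72000122] [ 0.5507 -0.0302  0.146 ]
[496.20000076 203.40000153  42.55999756] [ 0.5562 -0.0113  0.146 ]
[587.40000153 237.00000763  21.20000076] [ 0.5429 -0.0437  0.146 ]
```

Emit:
send_rows(
  gripper=[0,0,0,0,0,0,0],
  offset=[
    [0,0.06,0],
    [0,0.08,0],
    [0,0.08,0],
    [0,0.07,-0.002],
    [0,0.033,0],
    [0,0,0],
    [0,0,0],
  ],
  turn=[0,0,0,0,0,0,0],
)

```text
clock: 20.1
tool_pos: [0.4939, -0.0316, 0.1007]
orientation: [0.707, -0.026, -0.707, -0.026]
force: [1.2, -0.0, -1.1]
gripper_width: 0.0393
```

```bash
python3 - <<'E'
from h import *
st(); o=get_obs(); t=o['tool_pos'];M=R.from_quat(o['orientation']).as_matrix()
w,c=snap('wrist','w10.png'); d,cd=snap('side','d10.png'); s,cs=snap('scene','s10.png')
pl=[t+M@np.array(q) for q in[(-.0013,.02,-.0875),(-.0013,-.02,-.0875),(-.0013,-.02,.0275),(-.0013,.02,.0275),(-.0013,0,-.0525)]]
for n,cc in(('w',c),('d',cd),('s',cs)): print(n,[proj(cc,p).round(1).tolist() for p in pl],'rg',proj(cc,(.5465,-.035,.102)).round(1),'headtop',proj(cc,(.5465,-.035,.146)).round(1))
w9=cv2.imread('pics/w9.png')
def cr(m,x,y,a,b,S,rgb=True):
    x,y=max(x,0),max(y,0); q=m[y:y+b,x:x+a]; q=q[:,:,::-1] if rgb else q; return cv2.resize(q,S,interpolation=0)
A=cr(w9,440,130,200,150,(400,300),False)
hx,hy=proj(c,(.5465,-.035,.146)).astype(int); ox,oy=hx-100,max(hy-75,0); print('wo',ox,oy)
B=cr(w,ox,oy,200,150,(400,300))
hx,hy=proj(cd,(.53,-.035,.10)).astype(int); print('do',hx-50,hy-37); C=cr(d,hx-50,hy-37,100,75,(400,300))
hx,hy=proj(cs,(.53,-.035,.10)).astype(int); print('so',hx-50,hy-37); D=cr(s,hx-50,hy-37,100,75,(400,300))
cv2.imwrite('pics/c10.png',np.vstack([np.hstack([A,B]),np.hstack([C,D])]))
E
```

```text
t 20.1 p [ 0.4939 -0.0316  0.1007] yaw -94.15 xax [ 3.e-04  0.e+00 -1.e+00] F [ 1.2 -0.  -1.1] w 0.0393 q [-0.11  0.24  2.19  0.    0.71  1.53]
w [[369.2, 118.2], [270.1, 118.3], [279.2, 366.7], [361.4, 366.6], [319.9, 203.7]] rg [319.  203.3] headtop [317.8 228.4]
d [[339.1, 259.8], [328.6, 250.7], [286.1, 270.3], [296.1, 280.4], [321.3, 261.1]] rg [321.2 261. ] headtop [321.1 245.5]
s [[307.6, 260.3], [323.2, 255.4], [305.4, 224.0], [290.3, 228.4], [309.9, 247.9]] rg [310.1 247.9] headtop [309.8 235.1]
wo 217 153
do 265 227
so 257 207
```

View pics/c10.png

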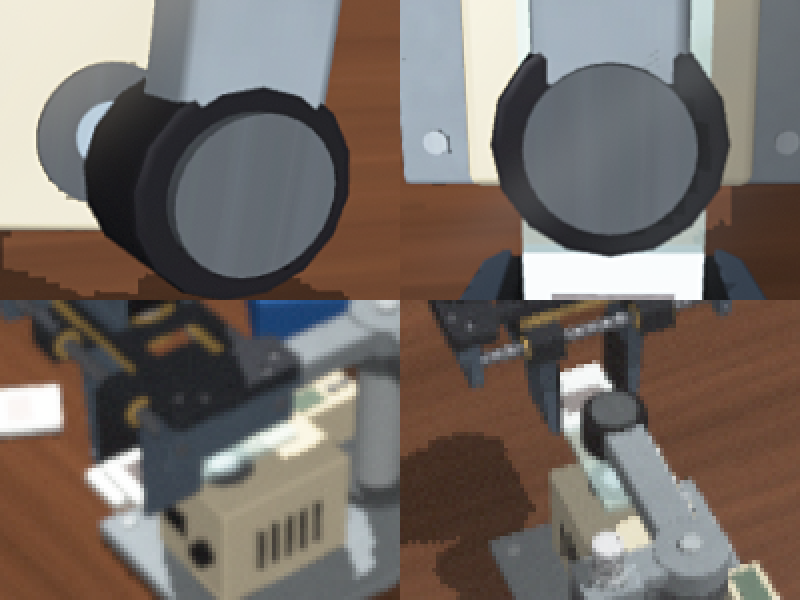

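```bash
python3 - <<'E'
from h import *
o=get_obs(); c=cam('wrist',o); t=o['tool_pos'];M=R.from_quat(o['orientation']).as_matrix()
for z in(-.0165,-.0175,-.0185): print(z,proj(c,t+M@np.array([-.0043,0,z])).round(1))
im=cv2.imread('pics/w10.png'); print(im[268:290,322].tolist())
print('head',onz(c,(322,228),.146),'window obs',onz(c,(324,200),.102))
E
```

```text
-0.0165 [320.  285.1]
-0.0175 [320. 283.]
-0.0185 [320.  280.9]
[[115, 107, 101], [108, 100, 95], [80, 74, 70], [48, 43, 42], [47, 43, 42], [49, 45, 44], [49, 46, 45], [49, 45, 43], [50, 46, 45], [50, 46, 45], [50, 46, 45], [42, 37, 37], [54, 51, 50], [176, 169, 162], [255, 253, 248], [255, 255, 253], [253, 252, 250], [253, 252, 250], [253, 252, 250], [253, 252, 250], [253, 252, 250], [253, 252, 250]]
head [ 0.5465837  -0.03579132  0.146     ] window obs [ 0.54776836 -0.03665692  0.102     ]
```

Emit:
send_rows(
  gripper=[0,0,0,0,0],
  offset=[
    [0,-0.002,0.004],
    [0,0,0],
    [0,0,0],
    [0,0,0],
    [0,0,0],
  ],
  turn=[0,0,0,0,0],
)

```text
clock: 20.75
tool_pos: [0.493, -0.031, 0.1005]
orientation: [0.707, -0.025, -0.707, -0.025]
force: [-0.2, 0.9, -0.4]
gripper_width: 0.0396
```

```bash
python3 - <<'E'
from h import *
st(); s,cs=snap('scene','s11.png'); a=cv2.imread('pics/s5.png')[:,:,::-1].astype(int)
# bystander check: pin top & other plate unchanged
def wht(m,x,y,a,b): 
    q=m[y:y+b,x:x+a].astype(int); k=(q.min(2)>200); yy,xx=np.nonzero(k); return len(xx),xx.mean()+x,yy.mean()+y
for n,m in(('s5',a),('s11',s)): print(n,'pin',wht(m,298,258,22,20),'work',wht(m,366,215,24,40))
print(get_obs()['qd'].round(4)); job_done()
E
```

```text
t 20.75 p [ 0.493  -0.031   0.1005] yaw -94.12 xax [ 0. -0. -1.] F [-0.2  0.9 -0.4] w 0.0396 q [-0.11  0.24  2.19 -0.    0.71  1.53]
s5 pin (97, np.float64(311.7319587628866), np.float64(264.62886597938143)) work (199, np.float64(377.73366834170855), np.float64(244.47738693467338))
s11 pin (71, np.float64(311.61971830985914), np.float64(266.09859154929575)) work (197, np.float64(377.7664974619289), np.float64(244.502538071066))
[-0.0003  0.0002 -0.0008 -0.0017  0.0002 -0.0007]
the job is handed in; nothing more can be done
```

The lock pin is home and released, and the arm is holding the notched standard plate in the reading gap. I handed the job in at about 21 s of the 64 s allowed.

- **Pin:** I took it from the tool block and lowered it through the swing-arm ear and the column ear without resistance. A final push of about 9 N seated it. After I let go, the pictures showed the collar sitting on the ear.
- **Plate:** I gripped the standard across its frosted end and brought it into the gap from the side. It is held at 30 N with its mid-thickness at about 102 mm. The tool points straight down within the readings, and contact force is about zero.
- **Centring:** In the last wrist picture the plate sat about 1.2 mm too deep and 0.9 mm to the side, measured against the head. I corrected 1 mm and 0.5 mm, but did not measure the centring again in a picture after that.
- **Bystanders:** The working plate has not moved since the pin was set. I checked no other bystander after the last moves.

Some checks disagreed or were limited:

- The wrist camera places the plate 1–2 mm away from where the tool pose puts it. I took this as calibration error and trusted the direct comparison of plate and head in the same picture.
- The last check of the pin's white top showed fewer bright pixels (71 against 97) and a centre 1.5 px lower. I read this as shading from the gripper above, but did not look again because I had used all 12 picture views.

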